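# Stop a mixer base from rocking

## Task

The grey instrument base that carries the mixer rocks, because one of its two front feet is screwed up too far and hangs clear of the bench. Find out which, and turn the levelling screws by their black knobs, feeling for the foot taking load, until the base no longer rocks and each of its four feet carries at least 5 N, and let go. Then test it: with the fingers press down gently on the left press pad and after that on the right one, with 5 to 15 N for about half a second each, and leave the base standing there with the things around it where they were.

Things in the scene. Friction and masses are not known exactly. Their poses are not given: they have to be found in the camera images.
- base: grey painted plate, 210 x 250 x 14 mm, loose on four feet, with a white bench mixer (highest point 122 mm above the bench) fixed on it, about 4.4 kg in all. Origin under the plate's centre, level with the underside of the feet when all screws are at mid travel; x points from the front edge (with the knobs, towards the robot) to the back, y to the left, z up. Plate top is at z = 34 mm.
- foot_fl: front left foot: socket under the plate with a black rubber pad, 26 mm across, on a screw; origin at the socket's top, at the plate's underside, 80 mm before and 100 mm left of the base's centre. The origin does not follow the screw, knob_l drives the pad down.
- foot_fr: front right foot: socket under the plate with a black rubber pad, 26 mm across, on a screw; origin at the socket's top, at the plate's underside, 80 mm before and 100 mm right of the base's centre. The origin does not follow the screw, knob_r drives the pad down.
- foot_rl: rear left rubber foot pad of the base, 26 mm across and 6 mm thick; origin at the centre of its underside, 70 mm behind and 100 mm left of the base's centre; not adjustable. All four feet are springy, 40 N/mm each. As a hanging pad lands, the fingers that hold its knob feel it push up, 4 to 7 N per rad. Even share is about 1.25 mm (1.0 rad) of screw travel after the first touch
- foot_rr: rear right rubber foot pad of the base, 26 mm across and 6 mm thick; origin at the centre of its underside, 70 mm behind and 100 mm right of the base's centre; not adjustable. A hanging pad is 1 to 5 mm clear. Under 8 N on the top of its knob that corner dips till the pad lands (even share takes screw travel of this dip, taken from a 1 N touch, plus 2 mm, 0.4 mm either way); a carrying corner dips under 0.4 mm
- knob_l: knob of the front left levelling screw: black fluted round hand knob, 32 mm diameter, 28 mm high; origin at the centre of its underside, 58 mm above the underside of the feet; it stays at this height on the base as it turns. Clockwise seen from above drives its foot down, 8 mm per full turn (self-locking, 0.1 N m to turn, enough travel left). Its spindle below is 16 mm thick; top clear for a grasp from above at any yaw
- knob_r: knob of the front right levelling screw: black fluted round hand knob, 32 mm diameter, 28 mm high; origin at the centre of its underside, 58 mm above the underside of the feet; it stays at this height on the base as it turns. Clockwise seen from above drives its foot down, 8 mm per full turn (self-locking, 0.1 N m to turn, enough travel left). Its spindle below is 16 mm thick; top clear for a grasp from above at any yaw
- press_l: left press pad: black rubber disc, 26 mm diameter, 6 mm high, fixed on the plate's top beside the knob, 50 mm from it; origin at the centre of its underside, its top 40 mm above the underside of the feet
- press_r: right press pad: black rubber disc, 26 mm diameter, 6 mm high, fixed on the plate's top beside the knob, 50 mm from it; origin at the centre of its underside, its top 40 mm above the underside of the feet
- dropper: brown dropper bottle, 34 mm wide, 107 mm high, standing left of the base; origin at the centre of its underside; leave it alone
- pot: specimen pot with white screw lid, 50 mm wide, 64 mm high, standing left of the base; origin at the centre of its underside; leave it alone
- dish: closed petri dish, 58 mm wide, 13 mm high, in front of the base; origin at the centre of its underside; leave it alone

How it is judged:
On the way, in this order (a step that is already met when the one before it is completed fails the run):
1. all four feet carry at least 5 N with the fingers off the base (contact force between each of foot_fl, foot_fr, foot_rl, foot_rr and anything else above 5 N and contact force between the fingers and base below 0.3 N), for 0.3 s.
2. the fingers press on the left press pad with over 4 N and all feet stay loaded (contact force between the fingers and press_l above 4 N and contact force between each of foot_fl, foot_fr, foot_rl, foot_rr and anything else above 1 N), for 0.2 s.
3. the fingers press on the right press pad with over 4 N and all feet stay loaded (contact force between the fingers and press_r above 4 N and contact force between each of foot_fl, foot_fr, foot_rl, foot_rr and anything else above 1 N), for 0.2 s.
At the end, for the whole second after the job is handed in: each of the four feet carries more than 5 N; the base stands still and upright, within 30 mm of where it was (contact force between each of foot_fl, foot_fr, foot_rl, foot_rr and anything else above 5 N and linear speed of base below 0.01 m/s and angle between base's own z axis and vertical below 0.06 rad and distance of base from where it was at the start of the episode below 0.03 m); the robot touches nothing.
It fails at once if a press pad is pushed with over 25 N (contact force between the fingers and press_l above 25 N or contact force between the fingers and press_r above 25 N).
It fails at once if a bystander (dropper, pot, dish) is moved by over 15 mm (distance of any of dropper, pot, dish from where it was at the start of the episode above 0.015 m).
It also fails if it takes over 72 s, if anything falls off the work surface, if the arm or the gripper's body presses on something with over 40 N, if the wrist force passes 120 N, or if a joint passes its speed limit or range.

## Robot

A 7-joint arm with a two-finger parallel gripper is mounted at the origin on a cart in front of the work surface, level with it; the furniture and walls round the work are solid. World frame = base frame: x ahead of the robot, y to its left, z up, the work surface at z = 0. Lengths are in m, angles in rad, forces in N, time in s.
With the tool pointing down it reaches from about 0.35 to 0.9 m from the base axis. Payload 8.1 kg.
Tool frame: the origin (TCP) lies at the very end of the fingers, on their centre line; the grasp point (between the pads) lies 19 mm behind it; z points along the fingers, y is the line along which they close (so a half turn about z gives the same grasp; the last joint's range is limited). The gripper opens to 92 mm and grips with 3 to 60 N. Pads are 19 mm wide; open, the fingers measure 130 mm over their backs; the gripper's body (75 mm by 190 mm) begins 47 mm behind the grasp point.
Start: joints at [1.153, 0.434, 0.025, 1.573, -0.012, 1.134, -0.075], TCP at [0.193, -0.594, 0.227] pointing down, gripper open.
Joint ranges: [-2.62, 2.62], [-0.44, 2.09], [-1.27, 1.32], [0.08, 2.57], [-1.32, 4.46], [0.12, 2], [-2.74, 2.74]. Speed limits (rad/s): [2.22, 2.22, 3.01, 3.01, 3.14, 3.14, 3.14].

## Interface

Orientations are given as a rotation vector (axis times angle).
In Python, from cell import arm gives the robot as it stands.
- The arm moves only by the tool jog_arm, never from a script. Its argument "rows" is a list of rows, each a list of 3 entries, a list of its own where there are three numbers: the shift along the world's x, y, z in cm, then the turn, a rotation vector about the world's x, y, z in degrees, then the opening, from 0 (shut) to 1 (fully open). A call has 1 to 8 rows; each row is the pose to reach, as a shift and turn from the pose commanded when the call began; what a row does not reach only later rows make up. A row lasts 1/8 s, in which the tool goes at most 62.5 mm and 10.7 degrees, less where a joint would pass 70% of its speed; a pose out of reach is approached as far as the arm can. A call with a gripper value outside its range is refused whole. The fingers move at their own pace and stop on an object; "newtons" is the grip in N (left out, the last holds). Time passes only in rows, so rows that repeat a pose let the fingers close. It gives the time, the measured TCP pose, the force, the opening and the grip force at its end, in the units of the state.
- arm.observe(): the state, without advancing time (a new reading comes with each control period).
- arm.get_image(name): name is "scene" or "side" or "wrist"; returns a dict with "img" (400x640x3 uint8, red, green, blue), "depth" (400x640 float32, m along the optical axis (not along the pixel's ray), 0 where there is no reading), "fx", "fy", "cx", "cy" (pixels), "rvec" (rotation vector, rad) and "tvec" (3), from world to camera coordinates, as OpenCV has them; the wrist camera has in their place "mount" (4x4, takes a point from camera to tool coordinates, whose origin is the TCP and whose axes are the flange's). Camera axes: x right, y down, z forward; pixel columns grow to the right and rows downward; lengths in m; the calibration is good to about 2 mm. A picture is of the moment at which its call begins: read the wrist's pose just before it.
- arm.sign_off(): hands the job in; it is judged then, once.
The state is a dict: "clock": time; "joints": joint angles; "dq": joint speeds; "joint_efforts": joint torques, N m; "position": TCP position; "ee_rot": TCP orientation; "force": force on the tool from outside, world axes, zero at the start; "ft_torque": the same for the moment, N m; "width": opening from 0.0 (shut) to 1.0 (fully open); "gripper_force": force on a finger pad.
Only numpy, scipy, OpenCV 4.12 (cv2) and the standard library are available. Lean on these libraries where they do the work, as an engineer would, in place of code of your own. Each camera call takes 0.05 s, during which the arm holds its last target. There are 200 camera calls.

## Working session

There is one attempt and no reset: what is moved stays moved. The work goes in short steps, Python scripts to look and compute and a tool call to move; the robot and the scene stay as the last step left them, time stands still between calls to the robot, and variables do not carry over. Pictures are saved under pics/ and viewed, at most 10 in all, crops included, and the job is handed in when it is done.

Besides the shell and the picture viewer there is one more tool, called by a JSON object that holds its "api" and its "payload", one argument or row to a line. jog_arm: Moves the arm, as the interface text tells. Its arguments: {"type":"object","properties":{"rows":{"type":"array","items":{"type":"array"}},"newtons":{"type":"number"}},"required":["rows"]}

```bash
mkdir -p pics; ls
cat > h.py <<'E'
import numpy as np, cv2
from cell import arm
def cam(n):
    s=arm.observe(); c=arm.get_image(n)
    if 'mount' in c:
        T=np.eye(4); T[:3,:3]=cv2.Rodrigues(np.array(s['ee_rot'],float))[0]; T[:3,3]=s['position']
        C=T@np.array(c['mount'])
    else:
        R=cv2.Rodrigues(np.array(c['rvec'],float))[0]; C=np.eye(4); C[:3,:3]=R.T; C[:3,3]=-R.T@np.array(c['tvec']).ravel()
    return c,C
def onplane(c,C,u,v,z):
    d=C[:3,:3]@np.array([(u-c['cx'])/c['fx'],(v-c['cy'])/c['fy'],1]); return C[:3,3]+d*(z-C[2,3])/d[2]
def cloud(c,C):
    v,u=np.mgrid[:400,:640]; d=c['depth']
    P=np.stack([(u-c['cx'])/c['fx']*d,(v-c['cy'])/c['fy']*d,d],-1); return P@C[:3,:3].T+C[:3,3]
E
python3 - <<'E'
from h import *
s=arm.observe(); print(s)
ims=[]
for n in ('scene','side'):
    c,C=cam(n); ims.append(c['img'][...,::-1]); np.savez(f'{n}.npz',C=C,**c); print(n,C.round(3).tolist(),c['fx'],c['cx'],c['cy'])
    cv2.imwrite(f'pics/{n}.png',ims[-1])
E
```

```text
pics
{'clock': 0.0, 'joints': array([ 1.15337901,  0.43521023,  0.02496093,  1.57411824, -0.01158135,
        1.13399175, -0.07512429]), 'dq': array([ 0.00013382, -0.00057039,  0.0004825 ,  0.00039574, -0.00051484,
        0.00068216, -0.00105932]), 'joint_efforts': array([-1.10894625e-04, -6.67843652e+01,  9.84572209e-01, -3.14455569e+01,
       -6.05825102e-02,  4.29583434e-02,  1.35675195e-04]), 'position': array([ 0.19331054, -0.59380502,  0.22594458]), 'ee_rot': array([-3.10125849e+00, -4.92117132e-01,  6.28250714e-04]), 'force': array([-0.50975012, -0.67731828, -0.00882325]), 'ft_torque': array([-0.02672505, -0.01888283,  0.03083979]), 'gripper_force': 0.0, 'width': 1.0004978835511378}
scene [[-0.854, -0.343, 0.392, 0.156], [-0.521, 0.589, -0.618, 0.342], [-0.019, -0.731, -0.682, 0.656], [0.0, 0.0, 0.0, 1.0]] 464.58532932045506 326.14462174444446 203.87590956741224
side [[0.925, -0.131, 0.357, 0.121], [-0.38, -0.361, 0.852, -1.162], [0.018, -0.923, -0.383, 0.505], [0.0, 0.0, 0.0, 1.0]] 473.88460471541435 317.0237615390368 200.49580841450555
```

View pics/scene.png

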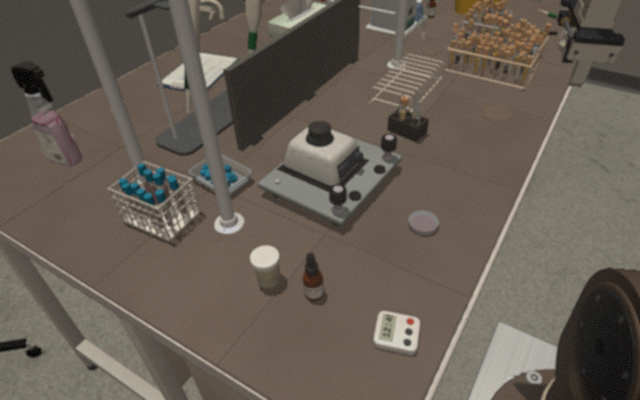

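View pics/side.png

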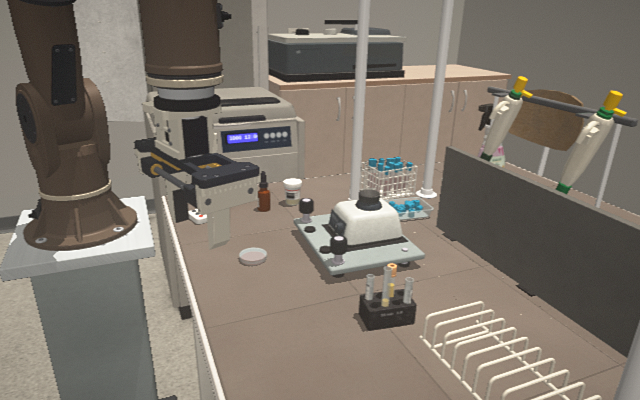

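The scene view shows the left knob at (338,195), the right knob at (389,143), the press pads at (355,196) and (380,169), and the dish at (424,222). In the side view the knobs are at (307,207) and (339,244).

Run:
```python
from h import *
for n,pts in (('scene',{'kl':(338,195),'kr':(389,143),'pl':(355,196),'pr':(380,169),'dish':(424,222)}),('side',{'kl':(307,207),'kr':(339,244),'pl':(309,230),'pr':(325,249),'dish':(253,256)})):
    c=dict(np.load(n+'.npz')); C=c['C']; P=cloud(c,C)
    hsv=cv2.cvtColor(c['img'],cv2.COLOR_RGB2HSV)
    for k,(u,v) in pts.items():
        lo,hi=(.056,.1) if k[0]=='k' else (.03,.05)
        w=P[v-14:v+15,u-14:u+15].reshape(-1,3); dk=(hsv[v-14:v+15,u-14:u+15,2]<60).ravel()
        if k=='dish': q=w[(w[:,2]>.006)&(w[:,2]<.03)]
        else: q=w[dk&(w[:,2]>lo)&(w[:,2]<hi)&(np.linalg.norm(w[:,:2]-P[v,u,:2],axis=1)<.03)]
        print(n,k,len(q),P[v,u].round(3),q.min(0).round(3) if len(q) else '',q.max(0).round(3) if len(q) else '', onplane(c,C,u,v,{'k':.072,'p':.04,'d':.013}[k[0]]).round(3))
```

```text
scene kl 203 [ 0.48  -0.21   0.082] [ 0.47  -0.237  0.057] [ 0.503 -0.203  0.087] [ 0.485 -0.22   0.072]
scene kr 161 [ 0.471 -0.407  0.08 ] [ 0.461 -0.428  0.057] [ 0.491 -0.402  0.087] [ 0.475 -0.418  0.072]
scene pl 68 [ 0.473 -0.266  0.039] [ 0.465 -0.278  0.034] [ 0.484 -0.258  0.041] [ 0.473 -0.265  0.04 ]
scene pr 55 [ 0.469 -0.367  0.039] [ 0.46  -0.377  0.035] [ 0.48  -0.358  0.041] [ 0.468 -0.366  0.04 ]
scene dish 554 [ 0.335 -0.292  0.014] [ 0.309 -0.324  0.006] [ 0.366 -0.266  0.017] [ 0.335 -0.292  0.013]
side kl 126 [ 0.484 -0.238  0.076] [ 0.471 -0.241  0.061] [ 0.499 -0.22   0.087] [ 0.488 -0.229  0.072]
side kr 153 [ 0.473 -0.435  0.08 ] [ 0.462 -0.441  0.058] [ 0.492 -0.415  0.085] [ 0.48  -0.42   0.072]
side pl 10 [ 0.473 -0.28   0.039] [ 0.465 -0.285  0.036] [ 0.484 -0.275  0.039] [ 0.472 -0.282  0.04 ]
side pr 13 [ 0.471 -0.376  0.04 ] [ 0.46  -0.384  0.035] [ 0.48  -0.372  0.039] [ 0.471 -0.375  0.04 ]
side dish 370 [ 0.336 -0.308  0.015] [ 0.31  -0.328  0.006] [ 0.368 -0.27   0.017] [ 0.337 -0.305  0.013]
```

{"api": "jog_arm", "payload": {
  "rows": [
    [[4,2.5,-1],[0,0,0],0],
    [[8.5,5,-2],[0,0,0],0],
    [[13,8,-4],[0,0,0],0],
    [[18,11,-6],[0,0,0],0],
    [[23,14,-8],[0,0,0],0],
    [[27,16.5,-10],[0,0,0],0],
    [[28.3,17.2,-11],[0,0,0],0],
    [[28.3,17.2,-11],[0,0,0],0]
  ],
  "newtons": 20
}}

```text
clock: 1.1
position: [0.4765, -0.4214, 0.1156]
ee_rot: [-3.101, -0.495, 0.002]
force: [0.1, 0.5, 0.6]
width: 0.178
gripper_force: 0.0
```

Run:
```python
from h import *
s=arm.observe(); print({k:np.round(s[k],4).tolist() for k in ('clock','joints','position','ee_rot','force','width')})
c,C=cam('wrist'); np.savez('w1.npz',C=C,**c); cv2.imwrite('pics/w1.png',c['img'][...,::-1]); print(C.round(3))
```

```text
{'clock': 1.1, 'joints': [0.6686, 0.558, -0.0425, 1.6631, 0.0282, 0.9233, -0.6388], 'position': [0.4765, -0.4214, 0.1156], 'ee_rot': [-3.1008, -0.4949, 0.0023], 'force': [0.0532, 0.5466, 0.5865], 'width': 0.1781}
[[ 0.311 -0.917 -0.249  0.543]
 [-0.95  -0.301 -0.08  -0.401]
 [-0.002  0.261 -0.965  0.272]
 [ 0.     0.     0.     1.   ]]
```

View pics/w1.png

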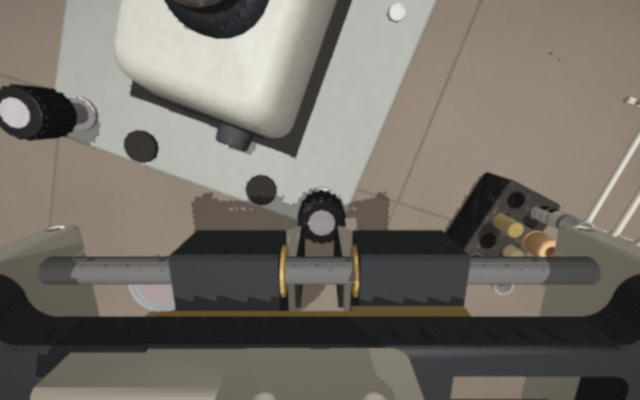

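The wrist view shows the right knob cap at (321,222), the left knob cap at (14,112), and the press pads at (261,189) and (141,146). The fingers are above the right knob.

Run:
```python
from h import *
c=dict(np.load('w1.npz')); C=c['C']
for u,v,z in ((321,222,.086),(14,112,.086),(261,189,.04),(141,146,.04)): print(onplane(c,C,u,v,z).round(4))
P=cloud(c,C); print(P[222,321],P[112,14],P[189,261],P[146,141],P[120,100])
```

```text
[ 0.4797 -0.4225  0.086 ]
[ 0.4888 -0.2241  0.086 ]
[ 0.4757 -0.3732  0.04  ]
[ 0.4798 -0.2757  0.04  ]
[ 0.47891552 -0.42282688  0.08360296] [ 0.48882243 -0.22428211  0.08623571] [ 0.47498618 -0.37291269  0.03748086] [ 0.47896409 -0.27401758  0.03688421] [ 0.48746697 -0.23660994  0.03069057]
```

{"api": "jog_arm", "payload": {
  "rows": [
    [[0,0,-1],[0,0,0],0],
    [[0,0,-1.5],[0,0,0],0],
    [[0,0,-2],[0,0,0],0],
    [[0,0,-2.2],[0,0,0],0]
  ]
}}

```text
clock: 1.65
position: [0.4761, -0.4225, 0.0944]
ee_rot: [-3.103, -0.492, 0.0]
force: [-0.8, 0.1, -0.2]
width: 0.006
gripper_force: 0.0
```

{"api": "jog_arm", "payload": {
  "rows": [
    [[0.2,0,-0.3],[0,0,0],0],
    [[0.2,0,-0.5],[0,0,0],0],
    [[0.2,0,-0.7],[0,0,0],0],
    [[0.2,0,-0.8],[0,0,0],0],
    [[0.2,0,-0.8],[0,0,0],0]
  ]
}}

```text
clock: 2.28
position: [0.4785, -0.4223, 0.0867]
ee_rot: [3.103, 0.492, -0.0]
force: [0.9, -0.3, -0.4]
width: 0.004
gripper_force: 0.0
```

{"api": "jog_arm", "payload": {
  "rows": [
    [[0,0,-0.1],[0,0,0],0],
    [[0,0,-0.1],[0,0,0],0]
  ]
}}

```text
clock: 2.52
position: [0.4784, -0.4223, 0.0857]
ee_rot: [3.103, 0.492, -0.0]
force: [-0.2, 0.0, 0.1]
width: 0.006
gripper_force: 0.0
```

{"api": "jog_arm", "payload": {
  "rows": [
    [[0,0,-0.1],[0,0,0],0],
    [[0,0,-0.1],[0,0,0],0]
  ]
}}

```text
clock: 2.78
position: [0.4785, -0.4224, 0.0848]
ee_rot: [3.103, 0.492, 0.0]
force: [-0.1, -0.3, 0.9]
width: 0.008
gripper_force: 0.3
```

{"api": "jog_arm", "payload": {
  "rows": [
    [[0,0,-0.1],[0,0,0],0],
    [[0,0,-0.1],[0,0,0],0]
  ]
}}

```text
clock: 3.02
position: [0.4785, -0.4225, 0.0841]
ee_rot: [3.102, 0.492, 0.0]
force: [-1.3, 0.2, 4.4]
width: 0.005
gripper_force: 2.4
```

{"api": "jog_arm", "payload": {
  "rows": [
    [[0,0,-0.1],[0,0,0],0],
    [[0,0,-0.1],[0,0,0],0]
  ]
}}

```text
clock: 3.28
position: [0.4782, -0.4228, 0.0831]
ee_rot: [3.102, 0.491, -0.0]
force: [-2.0, -0.5, 5.8]
width: 0.002
gripper_force: 3.2
```

{"api": "jog_arm", "payload": {
  "rows": [
    [[0,0,-0.1],[0,0,0],0],
    [[0,0,-0.1],[0,0,0],0]
  ]
}}

```text
clock: 3.52
position: [0.4779, -0.4231, 0.0822]
ee_rot: [3.102, 0.491, -0.001]
force: [-3.6, -0.0, 7.4]
width: 0.004
gripper_force: 3.7
```

{"api": "jog_arm", "payload": {
  "rows": [
    [[0,0,-0.05],[0,0,0],0],
    [[0,0,-0.05],[0,0,0],0]
  ]
}}

```text
clock: 3.78
position: [0.4777, -0.4232, 0.0818]
ee_rot: [3.102, 0.491, -0.001]
force: [-4.8, -0.6, 7.8]
width: 0.003
gripper_force: 4.0
```

{"api": "jog_arm", "payload": {
  "rows": [
    [[0,0,-0.1],[0,0,0],0],
    [[0,0,-0.1],[0,0,0],0]
  ]
}}

```text
clock: 4.03
position: [0.4777, -0.4234, 0.0813]
ee_rot: [3.102, 0.491, -0.001]
force: [-5.7, -1.7, 11.4]
width: 0.004
gripper_force: 5.9
```

{"api": "jog_arm", "payload": {
  "rows": [
    [[0,0,-0.1],[0,0,0],0],
    [[0,0,-0.1],[0,0,0],0]
  ]
}}

```text
clock: 4.28
position: [0.4778, -0.4236, 0.081]
ee_rot: [3.101, 0.49, -0.0]
force: [-6.5, 1.7, 17.4]
width: 0.005
gripper_force: 9.0
```

{"api": "jog_arm", "payload": {
  "rows": [
    [[0,0,1],[0,0,0],0],
    [[0,0,3],[0,0,10],0.3],
    [[0,0,3.5],[0,0,20],0.7],
    [[0,0,3.5],[0,0,30],0.7],
    [[0,0,3.5],[0,0,40],0.7],
    [[0,0,3.5],[0,0,50],0.7],
    [[0,0,3.5],[0,0,60],0.7],
    [[0,0,3.5],[0,0,70],0.7]
  ]
}}

```text
clock: 5.28
position: [0.4786, -0.4221, 0.1141]
ee_rot: [-2.253, -2.19, -0.0]
force: [-0.1, -1.1, 0.5]
width: 0.684
gripper_force: 0.0
```

Run:
```python
from h import *
s=arm.observe(); print({k:np.round(s[k],4).tolist() for k in ('clock','joints','position','ee_rot','force','width')})
```

```text
{'clock': 5.275, 'joints': [0.8767, 0.591, -0.3594, 1.6407, 0.2422, 0.9542, 0.404], 'position': [0.4786, -0.4221, 0.1141], 'ee_rot': [-2.2526, -2.1895, -0.0004], 'force': [-0.0942, -1.0618, 0.4874], 'width': 0.6836}
```

{"api": "jog_arm", "payload": {
  "rows": [
    [[0,0,0],[0,0,10.5],0.7],
    [[0,0,0],[0,0,21],0.7],
    [[0,0,0],[0,0,31.5],0.7],
    [[0,0,0],[0,0,42],0.7],
    [[0,0,0],[0,0,52.5],0.7],
    [[0,0,0],[0,0,63],0.7],
    [[0,0,0],[0,0,73.5],0.7],
    [[0,0,0],[0,0,84],0.7]
  ]
}}

```text
clock: 6.28
position: [0.4785, -0.4222, 0.1142]
ee_rot: [-0.209, -3.135, -0.0]
force: [0.2, 0.4, 0.9]
width: 0.7
gripper_force: 0.0
```

{"api": "jog_arm", "payload": {
  "rows": [
    [[0.05,-0.05,-1.5],[0,0,0],0.7],
    [[0.05,-0.05,-3],[0,0,0],0.7],
    [[0.05,-0.05,-4],[0,0,0],0.7],
    [[0.05,-0.05,-4.8],[0,0,0],0.7],
    [[0.05,-0.05,-4.9],[0,0,0],0.7]
  ]
}}

```text
clock: 6.9
position: [0.4788, -0.4225, 0.0646]
ee_rot: [-0.219, -3.133, -0.001]
force: [-0.4, 0.1, 0.2]
width: 0.7
gripper_force: 0.0
```

Run:
```python
from h import *
s=arm.observe(); print({k:np.round(s[k],4).tolist() for k in ('clock','joints','position','ee_rot','force','width')})
```

```text
{'clock': 6.9, 'joints': [1.0768, 0.7269, -0.6887, 1.6592, 0.543, 0.9565, 1.6215], 'position': [0.4788, -0.4225, 0.0646], 'ee_rot': [-0.2187, -3.1332, -0.0008], 'force': [-0.4288, 0.1403, 0.1716], 'width': 0.6998}
```

{"api": "jog_arm", "payload": {
  "rows": [
    [[0,0,0],[0,0,0],0.2],
    [[0,0,0],[0,0,0],0.2],
    [[0,0,0],[0,0,0],0.2],
    [[0,0,0],[0,0,0],0.2]
  ],
  "newtons": 20
}}

```text
clock: 7.4
position: [0.4791, -0.4225, 0.0654]
ee_rot: [0.218, 3.134, 0.001]
force: [-0.1, 0.3, 0.8]
width: 0.343
gripper_force: 20.0
```

{"api": "jog_arm", "payload": {
  "rows": [
    [[0,0,0],[0,0,-8],0.2],
    [[0,0,0],[0,0,-16],0.2],
    [[0,0,0],[0,0,-24],0.2],
    [[0,0,0],[0,0,-32],0.2]
  ]
}}

```text
clock: 7.9
position: [0.479, -0.4226, 0.0654]
ee_rot: [1.08, 2.95, 0.0]
force: [-0.4, 0.8, 2.3]
width: 0.346
gripper_force: 20.0
```

{"api": "jog_arm", "payload": {
  "rows": [
    [[0,0,0],[0,0,-10],0.2],
    [[0,0,0],[0,0,-20],0.2],
    [[0,0,0],[0,0,-30],0.2],
    [[0,0,0],[0,0,-40],0.2],
    [[0,0,0],[0,0,-50],0.2],
    [[0,0,0],[0,0,-60],0.2],
    [[0,0,0],[0,0,-68],0.2],
    [[0,0,0],[0,0,-68],0.2]
  ]
}}

```text
clock: 8.9
position: [0.4788, -0.4226, 0.0654]
ee_rot: [-2.54, -1.848, 0.001]
force: [-1.6, 0.5, 1.3]
width: 0.341
gripper_force: 20.0
```

{"api": "jog_arm", "payload": {
  "rows": [
    [[0,0,0],[0,0,-10],0.2],
    [[0,0,0],[0,0,-20],0.2],
    [[0,0,0],[0,0,-20],0.2]
  ]
}}

```text
clock: 9.28
position: [0.4787, -0.4226, 0.0653]
ee_rot: [-2.82, -1.383, 0.001]
force: [-1.1, 1.6, 1.7]
width: 0.338
gripper_force: 20.0
```

{"api": "jog_arm", "payload": {
  "rows": [
    [[0,0,0],[0,0,-10],0.2],
    [[0,0,0],[0,0,-20],0.2],
    [[0,0,0],[0,0,-20],0.2]
  ]
}}

```text
clock: 9.65
position: [0.4787, -0.4225, 0.0652]
ee_rot: [-3.016, -0.876, 0.001]
force: [-3.2, 2.6, 3.1]
width: 0.345
gripper_force: 20.0
```

{"api": "jog_arm", "payload": {
  "rows": [
    [[0,0,0],[0,0,-10],0.2],
    [[0,0,0],[0,0,-20],0.2],
    [[0,0,0],[0,0,-20],0.2]
  ]
}}

```text
clock: 10.02
position: [0.4788, -0.4223, 0.0654]
ee_rot: [-3.123, -0.339, 0.001]
force: [-3.1, 4.4, 6.3]
width: 0.339
gripper_force: 20.0
```

{"api": "jog_arm", "payload": {
  "rows": [
    [[0,0,0],[0,0,-10],0.2],
    [[0,0,0],[0,0,-20],0.2],
    [[0,0,0],[0,0,-20],0.2]
  ]
}}

```text
clock: 10.4
position: [0.4791, -0.4223, 0.0658]
ee_rot: [-3.134, 0.208, 0.0]
force: [-2.9, 3.8, 9.9]
width: 0.341
gripper_force: 20.0
```

{"api": "jog_arm", "payload": {
  "rows": [
    [[0,0,0],[0,0,-8],0.2],
    [[0,0,0],[0,0,-16],0.2],
    [[0,0,0],[0,0,-16],0.2]
  ]
}}

```text
clock: 10.78
position: [0.4793, -0.4222, 0.066]
ee_rot: [-3.075, 0.641, 0.0]
force: [-4.6, 4.8, 12.8]
width: 0.342
gripper_force: 20.0
```

{"api": "jog_arm", "payload": {
  "rows": [
    [[0,0,0],[0,0,-8],0.2],
    [[0,0,0],[0,0,-16],0.2],
    [[0,0,0],[0,0,-16],0.2]
  ]
}}

```text
clock: 11.15
position: [0.4794, -0.4223, 0.0662]
ee_rot: [-2.956, 1.063, -0.0]
force: [-4.5, 4.2, 14.5]
width: 0.342
gripper_force: 20.0
```

Run:
```python
from h import *
s=arm.observe(); print({k:np.round(s[k],4).tolist() for k in ('clock','joints','position','ee_rot','force','ft_torque','width')})
```

```text
{'clock': 11.15, 'joints': [0.4583, 0.6271, 0.2732, 1.7172, -0.2177, 0.8271, -1.4311], 'position': [0.4794, -0.4223, 0.0662], 'ee_rot': [-2.9556, 1.063, -0.0003], 'force': [-4.5358, 4.2435, 14.5002], 'ft_torque': [1.2463, 0.92, -0.0742], 'width': 0.3425}
```

{"api": "jog_arm", "payload": {
  "rows": [
    [[0,0,0],[0,0,0],0.6],
    [[0,0,0],[0,0,0],0.6],
    [[0,0,1.5],[0,0,0],0.6],
    [[0,0,3.2],[0,0,0],0.5],
    [[0,0,3.2],[0,0,0],0],
    [[0,0,3.2],[0,0,0],0],
    [[0,0,3.2],[0,0,0],0],
    [[0,0,3.0],[0,0,0],0]
  ]
}}

```text
clock: 12.15
position: [0.4788, -0.4227, 0.0948]
ee_rot: [-2.952, 1.074, 0.001]
force: [0.2, 0.9, 0.6]
width: 0.117
gripper_force: 0.0
```

Run:
```python
from h import *
s=arm.observe(); print({k:np.round(s[k],4).tolist() for k in ('clock','joints','position','ee_rot','force','width')})
a,b=dict(np.load('scene.npz')),dict(np.load('side.npz'))
import numpy as np
for n,o in (('side',b),):
    c,C=cam(n); P=cloud(c,C); Q=cloud(o,o['C'])
    cv2.imwrite('pics/side2.png',cv2.resize(c['img'][180:300,260:440,::-1],None,fx=4,fy=4))
    # plate top heights near corners, before/after
    for M in (Q,P):
        m=(abs(M[...,2]-.034)<.008)
        for x,y in ((.46,-.32),(.50,-.43),(.60,-.44),(.63,-.40),(.49,-.25)):
            k=m&(np.hypot(M[...,0]-x,M[...,1]-y)<.012); print((x,y),k.sum(),np.median(M[k][:,2]).round(4) if k.any() else '')
```

```text
{'clock': 12.15, 'joints': [0.4493, 0.5931, 0.2871, 1.6964, -0.2062, 0.8824, -1.4468], 'position': [0.4788, -0.4227, 0.0948], 'ee_rot': [-2.9524, 1.0736, 0.0009], 'force': [0.2444, 0.855, 0.6243], 'width': 0.1171}
(0.46, -0.32) 35 0.0326
(0.5, -0.43) 59 0.0337
(0.6, -0.44) 64 0.0341
(0.63, -0.4) 54 0.0349
(0.49, -0.25) 22 0.0345
(0.46, -0.32) 34 0.0339
(0.5, -0.43) 57 0.0345
(0.6, -0.44) 66 0.0344
(0.63, -0.4) 53 0.035
(0.49, -0.25) 24 0.0347
```

Now I'll re-test the dip on the right knob.

{"api": "jog_arm", "payload": {
  "rows": [
    [[0,0,-0.4],[0,0,0],0],
    [[0,0,-0.7],[0,0,0],0],
    [[0,0,-0.8],[0,0,0],0],
    [[0,0,-0.8],[0,0,0],0]
  ]
}}

```text
clock: 12.7
position: [0.479, -0.4228, 0.0871]
ee_rot: [-2.952, 1.074, 0.0]
force: [-0.4, 0.0, -1.0]
width: 0.002
gripper_force: 0.0
```

{"api": "jog_arm", "payload": {
  "rows": [
    [[0,0,-0.1],[0,0,0],0],
    [[0,0,-0.1],[0,0,0],0]
  ]
}}

```text
clock: 12.95
position: [0.479, -0.4228, 0.0862]
ee_rot: [2.952, -1.074, -0.0]
force: [-0.1, -0.7, 0.0]
width: 0.005
gripper_force: 0.0
```

{"api": "jog_arm", "payload": {
  "rows": [
    [[0,0,-0.1],[0,0,0],0],
    [[0,0,-0.1],[0,0,0],0]
  ]
}}

```text
clock: 13.2
position: [0.4791, -0.423, 0.0857]
ee_rot: [2.952, -1.074, 0.001]
force: [-1.1, 0.4, 5.0]
width: 0.007
gripper_force: 2.1
```

{"api": "jog_arm", "payload": {
  "rows": [
    [[0,0,-0.05],[0,0,0],0],
    [[0,0,-0.05],[0,0,0],0]
  ]
}}

```text
clock: 13.45
position: [0.4792, -0.4231, 0.0856]
ee_rot: [2.952, -1.074, 0.002]
force: [-2.1, 2.5, 8.7]
width: 0.003
gripper_force: 4.3
```

{"api": "jog_arm", "payload": {
  "rows": [
    [[0,0,-0.05],[0,0,0],0],
    [[0,0,-0.05],[0,0,0],0]
  ]
}}

```text
clock: 13.7
position: [0.4793, -0.4231, 0.0855]
ee_rot: [2.952, -1.074, 0.002]
force: [-2.6, 1.7, 11.8]
width: 0.007
gripper_force: 6.0
```

{"api": "jog_arm", "payload": {
  "rows": [
    [[0,0,-0.05],[0,0,0],0],
    [[0,0,-0.05],[0,0,0],0]
  ]
}}

```text
clock: 13.95
position: [0.4794, -0.4233, 0.0854]
ee_rot: [2.952, -1.074, 0.003]
force: [-2.3, 2.9, 15.0]
width: 0.003
gripper_force: 7.8
```

{"api": "jog_arm", "payload": {
  "rows": [
    [[0,0,-0.05],[0,0,0],0],
    [[0,0,-0.05],[0,0,0],0]
  ]
}}

```text
clock: 14.2
position: [0.4794, -0.4233, 0.0853]
ee_rot: [2.952, -1.074, 0.003]
force: [-3.5, 3.5, 19.0]
width: 0.005
gripper_force: 9.5
```

{"api": "jog_arm", "payload": {
  "rows": [
    [[0,0,2.5],[0,0,5],0],
    [[0.1,4,3.5],[0,0,12],0],
    [[0.3,8,3.5],[0,0,19],0],
    [[0.5,12,3.5],[0,0,26],0],
    [[0.7,16,3.5],[0,0,33],0],
    [[0.9,19.5,3],[0,0,38],0],
    [[0.95,19.8,1.3],[0,0,38],0],
    [[0.95,19.8,1],[0,0,38],0]
  ]
}}

```text
clock: 15.2
position: [0.4879, -0.2241, 0.0925]
ee_rot: [-3.141, 0.053, 0.002]
force: [-0.5, -0.7, -0.1]
width: 0.001
gripper_force: 0.0
```

Run:
```python
from h import *
s=arm.observe(); print({k:np.round(s[k],4).tolist() for k in ('clock','joints','position','ee_rot','force','width')})
c=dict(np.load('w1.npz')); P=cloud(c,c['C'])[:200]
for z in (.06,.08,.095,.105,.115):
    m=(P[...,2]>z)&(P[...,2]<.13)&(abs(P[...,1]+.32)<.09)&(P[...,0]>.49)&(P[...,0]<.7); m&=~(np.hypot(P[...,0]-.488,P[...,1]+.224)<.03); print(z,m.sum(),np.percentile(P[m],[1,99],axis=0).round(3).tolist() if m.any() else '')
```

```text
{'clock': 15.2, 'joints': [0.2586, 0.4482, 0.0973, 1.9444, -0.0616, 0.7534, -1.213], 'position': [0.4879, -0.2241, 0.0925], 'ee_rot': [-3.1406, 0.0527, 0.0024], 'force': [-0.5384, -0.6635, -0.1418], 'width': 0.0006}
0.06 21925 [[0.512, -0.381, 0.062], [0.599, -0.285, 0.126]]
0.08 19252 [[0.527, -0.377, 0.082], [0.595, -0.284, 0.126]]
0.095 15501 [[0.534, -0.371, 0.095], [0.591, -0.286, 0.127]]
0.105 1907 [[0.567, -0.353, 0.105], [0.585, -0.314, 0.128]]
0.115 622 [[0.57, -0.347, 0.115], [0.58, -0.325, 0.128]]
```

{"api": "jog_arm", "payload": {
  "rows": [
    [[0,0,-0.4],[0,0,0],0],
    [[0,0,-0.5],[0,0,0],0],
    [[0,0,-0.5],[0,0,0],0]
  ]
}}

```text
clock: 15.58
position: [0.4886, -0.2253, 0.0884]
ee_rot: [3.141, -0.055, 0.0]
force: [-0.4, 0.3, 0.4]
width: 0.005
gripper_force: 0.0
```

{"api": "jog_arm", "payload": {
  "rows": [
    [[0,0,-0.1],[0,0,0],0],
    [[0,0,-0.1],[0,0,0],0]
  ]
}}

```text
clock: 15.82
position: [0.4885, -0.2249, 0.0873]
ee_rot: [3.141, -0.054, 0.0]
force: [0.3, 0.2, 0.2]
width: -0.001
gripper_force: 0.0
```

{"api": "jog_arm", "payload": {
  "rows": [
    [[0,0,-0.1],[0,0,0],0],
    [[0,0,-0.1],[0,0,0],0]
  ]
}}

```text
clock: 16.08
position: [0.4885, -0.2248, 0.0862]
ee_rot: [-3.141, 0.054, 0.0]
force: [0.7, 0.4, 0.8]
width: 0.003
gripper_force: 0.0
```

{"api": "jog_arm", "payload": {
  "rows": [
    [[0,0,-0.05],[0,0,0],0],
    [[0,0,-0.05],[0,0,0],0]
  ]
}}

```text
clock: 16.32
position: [0.4886, -0.2248, 0.0859]
ee_rot: [3.141, -0.054, 0.0]
force: [-0.4, 0.5, 1.8]
width: 0.004
gripper_force: 1.1
```

{"api": "jog_arm", "payload": {
  "rows": [
    [[0,0,-0.05],[0,0,0],0],
    [[0,0,-0.05],[0,0,0],0]
  ]
}}

```text
clock: 16.58
position: [0.4887, -0.2249, 0.0858]
ee_rot: [3.141, -0.054, 0.001]
force: [-1.2, 0.3, 7.3]
width: 0.007
gripper_force: 3.8
```

{"api": "jog_arm", "payload": {
  "rows": [
    [[0,0,-0.05],[0,0,0],0],
    [[0,0,-0.05],[0,0,0],0]
  ]
}}

```text
clock: 16.82
position: [0.4887, -0.225, 0.0856]
ee_rot: [3.141, -0.054, 0.001]
force: [-3.2, 1.1, 12.3]
width: 0.001
gripper_force: 6.1
```

{"api": "jog_arm", "payload": {
  "rows": [
    [[0,0,-0.05],[0,0,0],0],
    [[0,0,-0.05],[0,0,0],0]
  ]
}}

```text
clock: 17.08
position: [0.4889, -0.225, 0.0855]
ee_rot: [3.141, -0.054, 0.002]
force: [-4.5, 2.7, 16.6]
width: 0.002
gripper_force: 8.4
```

{"api": "jog_arm", "payload": {
  "rows": [
    [[0,0,1],[0,0,0],0],
    [[-0.5,-2.5,1.3],[0,0,0],0],
    [[-1,-4.9,1],[0,0,0],0],
    [[-1,-4.9,0],[0,0,0],0],
    [[-1,-4.9,-1.5],[0,0,0],0],
    [[-1,-4.9,-2.8],[0,0,0],0],
    [[-1,-4.9,-3.6],[0,0,0],0],
    [[-1,-4.9,-3.7],[0,0,0],0]
  ]
}}

```text
clock: 18.08
position: [0.4782, -0.2733, 0.0464]
ee_rot: [-3.141, 0.053, 0.002]
force: [0.6, -0.1, 0.5]
width: 0.007
gripper_force: 0.0
```

Run:
```python
from h import *
s=arm.observe(); print({k:np.round(s[k],4).tolist() for k in ('clock','position','force')})
c,C=cam('wrist'); cv2.imwrite('pics/w2.png',c['img'][...,::-1])
```

```text
{'clock': 18.075, 'position': [0.4782, -0.2733, 0.0464], 'force': [0.6322, -0.1243, 0.4902]}
```

View pics/w2.png

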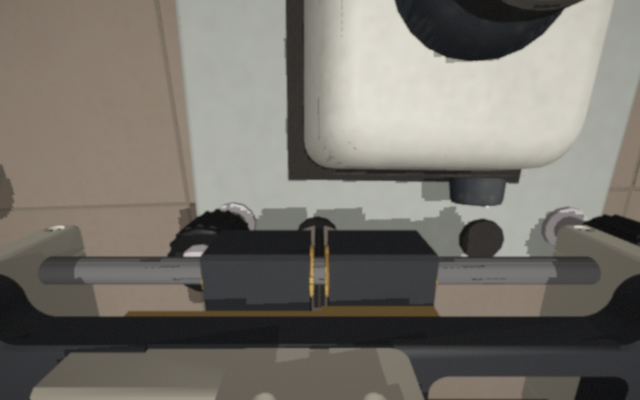

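The wrist view shows the shut fingers directly over the left pad at (318,225), with the knob clear on the left at (210,245) and the right pad at (482,238).

{"api": "jog_arm", "payload": {
  "rows": [
    [[0,0,-0.2],[0,0,0],0],
    [[0,0,-0.4],[0,0,0],0],
    [[0,0,-0.5],[0,0,0],0],
    [[0,0,-0.5],[0,0,0],0]
  ]
}}

```text
clock: 18.62
position: [0.4785, -0.2738, 0.0423]
ee_rot: [3.141, -0.054, 0.0]
force: [-0.5, -0.3, 0.7]
width: 0.007
gripper_force: 0.0
```

{"api": "jog_arm", "payload": {
  "rows": [
    [[0,0,-0.1],[0,0,0],0],
    [[0,0,-0.1],[0,0,0],0]
  ]
}}

```text
clock: 18.88
position: [0.4785, -0.2738, 0.0412]
ee_rot: [3.141, -0.054, -0.0]
force: [0.1, 0.4, -0.4]
width: 0.007
gripper_force: 0.0
```

{"api": "jog_arm", "payload": {
  "rows": [
    [[0,0,-0.1],[0,0,0],0],
    [[0,0,-0.1],[0,0,0],0]
  ]
}}

```text
clock: 19.12
position: [0.4784, -0.2738, 0.0402]
ee_rot: [3.141, -0.054, -0.0]
force: [0.3, -0.3, -0.6]
width: 0.006
gripper_force: 0.0
```

{"api": "jog_arm", "payload": {
  "rows": [
    [[0,0,-0.06],[0,0,0],0],
    [[0,0,-0.06],[0,0,0],0]
  ]
}}

```text
clock: 19.38
position: [0.4785, -0.2738, 0.0397]
ee_rot: [3.141, -0.054, 0.0]
force: [-0.1, 0.3, 0.0]
width: 0.004
gripper_force: 0.1
```

{"api": "jog_arm", "payload": {
  "rows": [
    [[0,0,-0.05],[0,0,0],0],
    [[0,0,-0.05],[0,0,0],0],
    [[0,0,-0.05],[0,0,0],0]
  ]
}}

```text
clock: 19.75
position: [0.4785, -0.2738, 0.0395]
ee_rot: [3.141, -0.054, 0.0]
force: [-1.9, 1.0, 4.9]
width: 0.007
gripper_force: 2.7
```

{"api": "jog_arm", "payload": {
  "rows": [
    [[0,0,-0.05],[0,0,0],0],
    [[0,0,-0.05],[0,0,0],0],
    [[0,0,-0.05],[0,0,0],0],
    [[0,0,-0.05],[0,0,0],0],
    [[0,0,-0.05],[0,0,0],0]
  ]
}}

```text
clock: 20.38
position: [0.4785, -0.2738, 0.0393]
ee_rot: [3.141, -0.054, 0.0]
force: [-2.7, 1.3, 10.3]
width: 0.004
gripper_force: 5.2
```

{"api": "jog_arm", "payload": {
  "rows": [
    [[0,0,1.5],[0,0,0],0],
    [[0,0,3.5],[0,0,0],0],
    [[-0.2,-4,3.8],[0,0,0],0],
    [[-0.35,-8,3.8],[0,0,0],0],
    [[-0.4,-9.9,3.3],[0,0,0],0],
    [[-0.4,-9.9,1.8],[0,0,0],0],
    [[-0.4,-9.9,0.8],[0,0,0],0],
    [[-0.4,-9.9,0.6],[0,0,0],0]
  ]
}}

```text
clock: 21.38
position: [0.4743, -0.3704, 0.0432]
ee_rot: [-3.139, 0.051, 0.003]
force: [0.0, -0.1, -0.5]
width: 0.003
gripper_force: 0.0
```

{"api": "jog_arm", "payload": {
  "rows": [
    [[0,0,-0.15],[0,0,0],0],
    [[0,0,-0.3],[0,0,0],0],
    [[0,0,-0.3],[0,0,0],0]
  ]
}}

```text
clock: 21.75
position: [0.4746, -0.3728, 0.0418]
ee_rot: [3.141, -0.054, 0.0]
force: [0.9, -0.7, 1.3]
width: 0.006
gripper_force: 0.0
```

{"api": "jog_arm", "payload": {
  "rows": [
    [[0,0,-0.08],[0,0,0],0],
    [[0,0,-0.1],[0,0,0],0],
    [[0,0,-0.1],[0,0,0],0]
  ]
}}

```text
clock: 22.12
position: [0.4745, -0.3729, 0.0407]
ee_rot: [3.141, -0.054, 0.0]
force: [-0.2, 0.1, 0.1]
width: 0.004
gripper_force: 0.0
```

{"api": "jog_arm", "payload": {
  "rows": [
    [[0,0,-0.1],[0,0,0],0],
    [[0,0,-0.1],[0,0,0],0],
    [[0,0,-0.1],[0,0,0],0]
  ]
}}

```text
clock: 22.5
position: [0.4745, -0.3728, 0.0396]
ee_rot: [3.141, -0.054, 0.0]
force: [-0.4, -0.2, 0.7]
width: 0.002
gripper_force: 0.1
```

{"api": "jog_arm", "payload": {
  "rows": [
    [[0,0,-0.05],[0,0,0],0],
    [[0,0,-0.05],[0,0,0],0],
    [[0,0,-0.05],[0,0,0],0]
  ]
}}

```text
clock: 22.88
position: [0.4745, -0.3729, 0.0395]
ee_rot: [3.141, -0.054, 0.0]
force: [-1.8, 1.5, 5.9]
width: 0.001
gripper_force: 2.8
```

{"api": "jog_arm", "payload": {
  "rows": [
    [[0,0,-0.05],[0,0,0],0],
    [[0,0,-0.05],[0,0,0],0],
    [[0,0,-0.05],[0,0,0],0]
  ]
}}

```text
clock: 23.25
position: [0.4745, -0.3729, 0.0393]
ee_rot: [3.141, -0.054, 0.0]
force: [-2.9, 2.2, 10.9]
width: 0.001
gripper_force: 4.9
```

{"api": "jog_arm", "payload": {
  "rows": [
    [[0,0,0],[0,0,0],0],
    [[0,0,0],[0,0,0],0],
    [[0,0,0],[0,0,0],0]
  ]
}}

```text
clock: 23.62
position: [0.4745, -0.3729, 0.0393]
ee_rot: [3.141, -0.054, 0.0]
force: [-2.2, 2.9, 9.8]
width: 0.004
gripper_force: 4.9
```

{"api": "jog_arm", "payload": {
  "rows": [
    [[0,0,1.5],[0,0,0],0],
    [[0,0,4],[0,0,0],0],
    [[0,0,8],[0,0,0],0],
    [[-2,0,13],[0,0,0],0],
    [[-3,0,16],[0,0,0],0],
    [[-3,0,16],[0,0,0],0],
    [[-3,0,16],[0,0,0],0],
    [[-3,0,16],[0,0,0],0]
  ]
}}

```text
clock: 24.62
position: [0.4443, -0.3722, 0.1975]
ee_rot: [-3.14, 0.053, 0.003]
force: [0.8, 0.8, -0.4]
width: 0.003
gripper_force: 0.0
```

Run:
```python
from h import *
c,C=cam('side'); cv2.imwrite('pics/side3.png',c['img'][...,::-1])
s=arm.observe(); print(s['clock'],s['position'],s['force'],arm.sign_off())
```

```text
the job is handed in; nothing more can be done
24.675 [ 0.4443058  -0.37227779  0.19745313] [ 0.26145899  0.49960877 -0.23488741] None
```

The front right foot was the one hanging; I turned its knob about 212° clockwise until neither front corner dipped, pressed the left and then the right pad with about 10 N each, and handed in at 24.7 s. The 5 N on each foot is inferred from corner heights and stiffness, not measured directly.

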